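# Draw a capacitor from the sprung-gate dispenser and lay it in the test cradle

## Robot

A 7-joint arm with a two-finger parallel gripper is mounted at the origin on the work surface. World frame = base frame: x ahead of the robot, y to its left, z up, the work surface at z = 0. Lengths are in m, angles in rad, forces in N, time in s.
With the tool pointing down it reaches from about 0.425 to 0.925 m from the base axis. Payload 6.8 kg.
Tool frame: the origin (TCP) lies on the front face of the gripper's body, between the roots of the fingers; the fingertips stand 73 mm ahead of it and the grasp point (between the pads) lies 54 mm ahead of it (env.nose_length is the distance from the TCP to the fingertips, in m); z points along the fingers, y is the line along which they close (so a half turn about z gives the same grasp; the last joint's range is limited). The gripper opens to 85 mm and grips with 20 to 120 N. Pads are 22 mm wide; open, the fingers measure 114 mm over their backs; the gripper's body (76 mm by 85 mm) begins 54 mm behind the grasp point. The pads swing forward as they close: fully open they stand 13 mm farther back than shut.
Start: joints at [1.174, 0.477, 0.022, 1.555, -0.011, 1.109, -0.083], TCP at [0.192, -0.647, 0.304] pointing down, gripper open.
Joint ranges: [-2.96, 2.96], [-0.34, 2.1], [-1.41, 1.46], [0.24, 2.44], [-1.37, 4.51], [0.17, 1.92], [-2.96, 2.96]. Speed limits (rad/s): [2.39, 2.39, 3.14, 3.14, 3.14, 3.14, 3.14].

## Interface

Orientations are given as a unit quaternion [w, x, y, z].
In Python, from cell import env, kin, camera, calibration, job gives the robot as it stands. The module is installed in compiled form; this text tells all that it offers. Calls block until the motion is done:
- env.reach(position, orientation): joint-space move of the TCP to a pose.
- env.movel(position, velocity=0.15, rot=None, stop_force=None): straight line of the TCP; rot=None keeps the orientation; velocity is the mean speed in m/s. With stop_force (N) it stops when the force on the tool has changed by that much, and returns True; else False.
- env.goto_joints(angles): joint-space move.
- env.grip(opening, f_grip=None): finger opening in m; f_grip is the grip in N (None keeps the last); returns when the fingers have stopped.
- env.dwell(seconds).
- kin.inverse_kinematics(position, orientation): joint angles nearest the present ones, or None.
- env.get_state(): the state.
- camera(name): name is "scene" or "top" or "wrist"; returns (picture, depth): 480x640x3 uint8, blue, green, red; 480x640 float32, m along the optical axis (not along the pixel's ray), 0 where there is no reading.
- calibration(name): a dict with "fx", "fy", "cx", "cy" (pixels), "k1" (the pictures are not rectified: a ray, as slopes to the right and down, at radius r is drawn at 1 + k1 r^2 times it, then the intrinsics apply), "rvec" (rotation vector, rad) and "tvec" (3), from world to camera coordinates, as OpenCV has them. Camera axes: x right, y down, z forward; pixel columns grow to the right and rows downward; lengths in m; the calibration is good to about 2 mm. A picture is of the moment at which its call begins: read the wrist's pose just before it. calibration takes no time and is no camera call; for the wrist camera it gives the pose at the moment of the call.
A pose or a line that the arm cannot do raises env.PlanningError and nothing moves.
- job.job_done(): hands the job in; it is judged then, once.
The state is a dict: "time": time; "qpos": joint angles; "joint_velocities": joint speeds; "joint_torque": joint torques, N m; "tcp_pos": TCP position; "orientation": TCP orientation; "force": force on the tool from outside, world axes, zero at the start; "torque": the same for the moment, N m; "opening": finger opening in m; "gripper_force": force on a finger pad.
Only numpy, scipy, OpenCV 4.12 (cv2) and the standard library are available. Lean on these libraries where they do the work, as an engineer would, in place of code of your own. Each camera call takes 0.05 s, during which the arm holds its last target. There are 200 camera calls.

## Task

Pull the black knob of the dispenser's sprung gate straight out to its stop and hold it there for a second, so that the capacitor rolls down into the trough, then ease the knob fully home with the gripper, never letting it snap back. Then pick up the capacitor and lay it gently, without dropping it, in the cradle, resting in both vees between the end plates. Leave the other things on the bench where they are and let go of everything at the end.

Things in the scene. Friction and masses are not known exactly. Their poses are not given: they have to be found in the camera images.
- dispenser: Grey and steel gravity dispenser, base plate 350 x 135 mm, fixed. Origin on the bench under the trough's middle; x points up the chute, away from its front; y across it; z up. The chute, two 25 mm wide rails with a 56 mm gap between them and side walls 40 mm high, climbs 12 degrees in +x from the trough to a gate at x = 195 mm and 90 mm beyond
- roof_edge (a point): middle of the front lower edge of the dispenser's flat grey roof, 170 mm wide, 10 mm thick, which reaches 60 mm back from here on two side posts. The edge is 18 mm behind the closed knob's centre and 87 mm above it, so an upright gripper cannot take the knob: it must lean back to the dispenser's front, about along the gate's travel
- knob (a point): centre of the gate's black round knob, 34 mm across and 22 mm long, on a 12 mm rod; it moves with the gate. The point's z axis is the knob's axis and the direction of pull, leaning 30 degrees from vertical to the dispenser's front (-x). Closed it is at x = 149, z = 151 mm in the dispenser's frame. A crossbar lies below it, its top 32 mm from the knob's centre along the axis
- gate (a joint): travel of the sprung gate along the knob's axis in m: 0 closed (home), 0.055 pulled out to its stop. The spring pulls it back with 4.5 N at home and 10 N at the stop; let go, it snaps shut. The capacitor passes below it from about 0.045
- trough (a point): where the capacitor's centre rests after rolling down, 50 mm above the bench over the dispenser's origin. The trough is a shallow vee of the rails (12 degrees behind, 30 in front), bottom 30 mm above the bench, with a front stop 68 mm high 40 mm in front. The 56 mm gap between the rails is open down to the base plate (8 mm high), so fingers fit beside the capacitor's middle
- capacitor: Grey aluminium can capacitor, a cylinder 40 mm in diameter and 100 mm long, about 160 g, lying. Origin at its centre, its x axis along the cylinder (y and z turn as it rolls). At the start it lies across the chute just behind the gate, partly under the roof
- cradle: Fixed test cradle: dark wooden base 110 x 165 mm, 12 mm high, with two black 90 degree vee blocks (14 mm wide, centred at y = -35 and 35 mm, tops 60 mm above the bench, 60 mm across) and aluminium end plates at y = -66 and 66 mm (50 mm wide, tops 69 mm high, 126 mm clear between). Origin on the bench under its middle; the capacitor lies along its y axis, either way round
- seat (a point): the place of the capacitor's centre when it is seated in the cradle, 60 mm above the bench, axes as the cradle's
- screwdriver: screwdriver lying loose on the bench along its x axis, about 200 mm long; to be left alone
- tape_roll: roll of yellow tape lying flat, 72 mm across, 24 mm high; to be left alone
- pliers: blue-handled long-nose pliers lying flat, about 200 mm long along its x axis, 16 mm high, origin at the pivot; to be left alone
- knife: grey cutter knife lying flat, about 175 mm long along its x axis, 14 mm high; to be left alone
- jar: small glass jar standing with its lid on, 64 mm across and 85 mm high, origin under its middle; to be left alone
Not all that is in view belongs to the job. Of the things like the capacitor, leave any that is turquoise; of the rest the larger one is meant.

How it is judged:
On the way, in this order (a step that is already met when the one before it is completed fails the run):
1. the knob is pulled out to its stop and held there (value of joint gate above 0.051 m), for 0.5 s.
2. the gate is home again and the capacitor lies in the trough (value of joint gate below 0.004 m and distance between capacitor and trough below 0.02 m), for 0.2 s.
At the end, for the whole second after the job is handed in: The capacitor lies at rest in both vees of the cradle between its end plates (centre within 6 mm across, 14 mm along and 5 mm in height of the seat, axis within 0.1 rad of the cradle's y) and the gate is home (within 4 mm of closed) (x of capacitor in the frame of seat between -0.006 and 0.006 m and y of capacitor in the frame of seat between -0.014 and 0.014 m and z of capacitor in the frame of seat between -0.005 and 0.005 m and angle between the x axis of capacitor and the y axis of seat, either way round below 0.1 rad and linear speed of capacitor below 0.02 m/s and value of joint gate below 0.004 m); the robot touches nothing.
It fails at once if the gate is let snap back (faster than 0.4 m/s) (velocity of joint gate below -0.4 m/s).
It fails at once if the capacitor is let go more than 25 mm above its seat (z of capacitor in the frame of seat above 0.025 m and horizontal distance between capacitor and seat below 0.08 m and contact force between capacitor and the fingers below 0.2 N).
It fails at once if the screwdriver, tape roll, pliers, knife or jar is moved (more than 30 mm) (distance of any of screwdriver, tape_roll, pliers, knife, jar from where it was at the start of the episode above 0.03 m).
It also fails if it takes over 59 s, if anything falls off the work surface, if the arm or the gripper's body presses on something with over 40 N, if the wrist force passes 120 N, or if a joint passes its speed limit or range.

## Working session

There is one attempt and no reset: what is moved stays moved. The work goes in short steps, each a Python script; the robot and the scene stay as the last script left them, time stands still between calls to the robot, and variables do not carry over. Pictures are saved under pics/ and viewed, at most 10 in all, crops included, and the job is handed in when it is done.

```bash
mkdir -p pics; cat > h.py <<'E'
import numpy as np, cv2
from cell import env, kin, camera, calibration, job
from scipy.spatial.transform import Rotation as R
def cal(n):
    c=calibration(n); Rm=cv2.Rodrigues(np.array(c["rvec"],float))[0]; return c,Rm,np.array(c["tvec"],float).ravel()
def cloud(d,c,Rm,t):
    K=np.array([[c["fx"],0,c["cx"]],[0,c["fy"],c["cy"]],[0,0,1.]])
    v,u=np.mgrid[:480,:640]
    p=np.stack([u,v],-1).reshape(-1,1,2).astype(float)
    x=(p[:,0]-[c["cx"],c["cy"]])/[c["fx"],c["fy"]]
    y=x.copy()
    for _ in range(8): y=x/(1+c["k1"]*(y**2).sum(1,keepdims=True))
    r=np.c_[y,np.ones(len(y))]*d.reshape(-1,1)
    w=(r-t)@Rm
    w[d.ravel()<=0]=np.nan
    return w.reshape(480,640,3)
def snap(n):
    cc=cal(n); im,d=camera(n); return im,d,cloud(d,*cc)
E
python3 - <<'E'
from h import *
for n in("scene","top"):
    im,d,w=snap(n); cv2.imwrite(f"pics/{n}.png",im); np.savez(f"{n}.npz",im=im,d=d,w=w)
    c,Rm,t=cal(n); print(n,c,-Rm.T@t, (d>0).mean())
s=env.get_state(); print(s["time"],s["tcp_pos"],s["orientation"],s["opening"])
E
```

```text
scene {'fx': 509.7355646797067, 'fy': 509.7355646797067, 'cx': 314.5577692680993, 'cy': 241.65822443567694, 'k1': -0.02616494437419113, 'rvec': array([ 2.04750393,  0.97718708, -0.50620694]), 'tvec': array([-0.35463495, -0.1300995 ,  1.48164252])} [ 1.21408114 -0.49593617  0.78613654] 0.99599609375
top {'fx': 619.4830451469992, 'fy': 619.4830451469992, 'cx': 315.1444275236614, 'cy': 229.91269856006113, 'k1': 0.0373956969971576, 'rvec': array([ 2.1875835 , -2.12852181,  0.14642414]), 'tvec': array([-0.02458716,  0.5728085 ,  1.54722448])} [ 3.70166687e-01 -5.88894850e-04  1.60797823e+00] 0.9960904947916667
0.1 [ 0.19211104 -0.64666391  0.30302022] [-7.83357198e-04  9.89592163e-01  1.43898249e-01 -1.78555238e-04] 0.08529152649609165
```

View pics/scene.png

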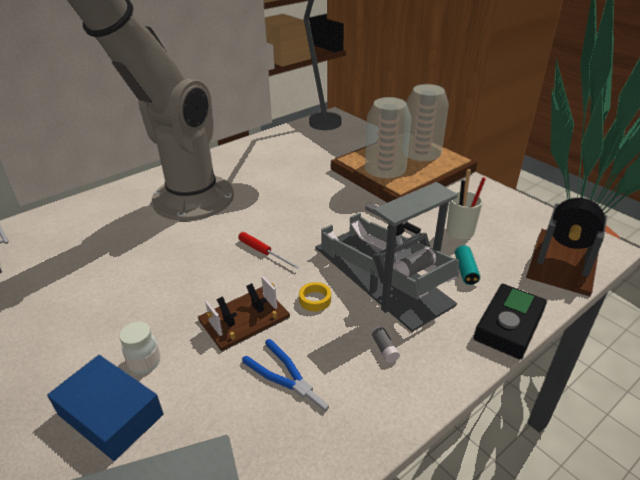

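View pics/top.png

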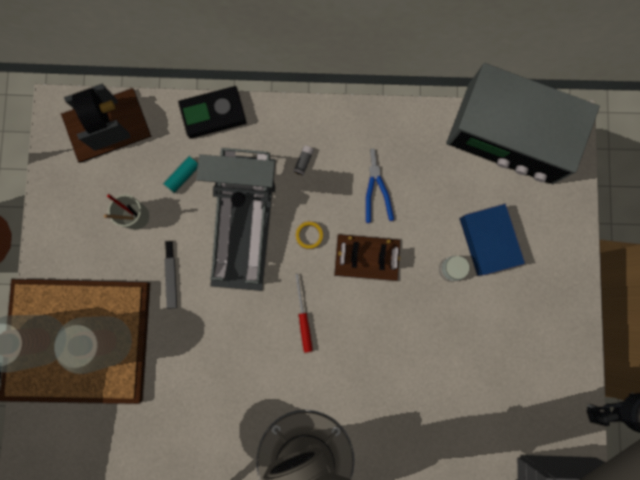

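Both views show the same layout. The dispenser is at top (240,220) with its front toward the robot, and the knob is at top (239,198). The cradle is at top (368,257).

There are three capacitor-like things:
- **Turquoise can:** top (181,175), scene (467,264). Excluded by its colour.
- **Grey can loose on the bench:** top (303,160), scene (386,345). It looks small.
- **Can in the chute behind the gate:** scene (415,262). It is the larger one and the one meant.

I'll check the sizes and confirm in one crop.

```bash
cat > m.py <<'E'
from h import *
T=np.load("top.npz"); S=np.load("scene.npz")
def rect(P):
    r=cv2.minAreaRect((P[:,:2]*1000).astype(np.float32)); return np.round(r[0],1),np.round(r[1],1),round(r[2],2)
for n,D in(("top",T),("scene",S)):
    w=D["w"]; im=D["im"]; x,y,z=w[...,0],w[...,1],w[...,2]
    hsv=cv2.cvtColor(im,cv2.COLOR_BGR2HSV)
    print(n,"bench z",np.nanmedian(z[(abs(x-.45)<.05)&(abs(y)<.3)]))
    box=(x>.3)&(x<.85)&(y>.0)&(y<.42)
    m=box&(z>.235)&(z<.265)
    m=cv2.erode(m.astype(np.uint8),np.ones((1,1)))>0
    print(" roof",rect(w[m]),np.nanmedian(z[m]),m.sum())
    m=box&(z>.003)&(z<.014); l,k,st,_=cv2.connectedComponentsWithStats(m.astype(np.uint8))
    for i in range(1,l):
        if st[i,4]>150: print(" low",rect(w[k==i]),st[i])
    # cradle
    b=(x>.3)&(x<.75)&(y>-.35)&(y<.05)
    m=b&(z>.007)&(z<.016)&(hsv[...,0]<18)&(hsv[...,1]>90); print(" cradle base",rect(w[m]),m.sum())
    m=b&(z>.03)&(z<.08); l,k,st,c=cv2.connectedComponentsWithStats(m.astype(np.uint8))
    for i in range(1,l):
        if st[i,4]>15: print("  tall",rect(w[k==i]),np.nanmax(z[k==i]).round(3),st[i,4],c[i].round())
    # knob dark
    m=box&(hsv[...,2]<45)&(z>.12)&(z<.2); print(" dark",m.sum(),np.nanmean(w[m],0) if m.any() else 0)
im=S["im"][170:350,300:500]; cv2.imwrite("pics/crop1.png",cv2.resize(im,None,fx=3.3,fy=3.3,interpolation=3)[:594])
E
python3 m.py
```

```text
top bench z 0.0030350933747370756
 roof (array([676.3, 175.1]), array([173. ,  61.4]), 86.67) 0.24906026442987533 2053
 low (array([815.8, 130.6]), array([51.2, 74.5]), 3.27) [251 130  29  20 166]
 low (array([527.7, 178. ]), array([274. , 175.2]), 1.34) [ 208  195   70  106 2308]
 low (array([512.3, 358. ]), array([92.2, 50.5]), 31.17) [156 238  28  30 169]
 low (array([422.4, 359.6]), array([103.6,  44. ]), 13.47) [160 265  21  41 204]
 cradle base (array([467.3, -79. ]), array([175.3, 344.2]), 32.55) 1442
  tall (array([735.7,  35.2]), array([20. , 23.8]), 64.05) 0.036 37 [300. 167.]
  tall (array([ 512.8, -110.9]), array([14. , 66.8]), 87.39) 0.067 154 [355. 254.]
  tall (array([514.3, -76.3]), array([13.1, 48.9]), 86.29) 0.08 75 [342. 253.]
  tall (array([ 508.9, -180.5]), array([14.5, 65.8]), 87.45) 0.071 151 [382. 256.]
  tall (array([ 507.1, -214.7]), array([13.3, 49.6]), 86.61) 0.075 97 [395. 257.]
  tall (array([ 485.1, -338.8]), array([61.9, 21.6]), 0.45) 0.079 151 [445. 269.]
 dark 336 [0.63788991 0.17369881 0.14599745]
scene bench z -9.266139729983955e-05
 roof (array([676.6, 173.3]), array([173.3,  62.4]), 86.51) 0.24681825680777847 1737
 low (array([478.6, 215.5]), array([121.1,  50.7]), 8.55) [337 232  45  26 465]
 low (array([541.8, 138.7]), array([ 52.6, 249. ]), 86.94) [315 244  68  59 868]
 low (array([705.6, 167.5]), array([143. , 130.5]), 88.13) [ 380  285   78   46 1745]
 cradle base (array([470., -89.]), array([181.6, 334.9]), 35.14) 2062
  tall (array([513.7, -76.1]), array([15. , 52.1]), 85.97) 0.07 216 [269. 289.]
  tall (array([ 513.5, -111.1]), array([15.5, 65.6]), 86.25) 0.061 185 [255. 295.]
  tall (array([ 507.4, -181.1]), array([14.8, 67. ]), 86.15) 0.061 197 [225. 309.]
  tall (array([ 505.1, -216. ]), array([14.9, 53.6]), 86.48) 0.07 198 [212. 315.]
  tall (array([ 501.7, -338.7]), array([10.4, 34.8]), 51.69) 0.08 162 [152. 344.]
 dark 463 [0.6800826  0.16599535 0.15885719]
```

View pics/crop1.png

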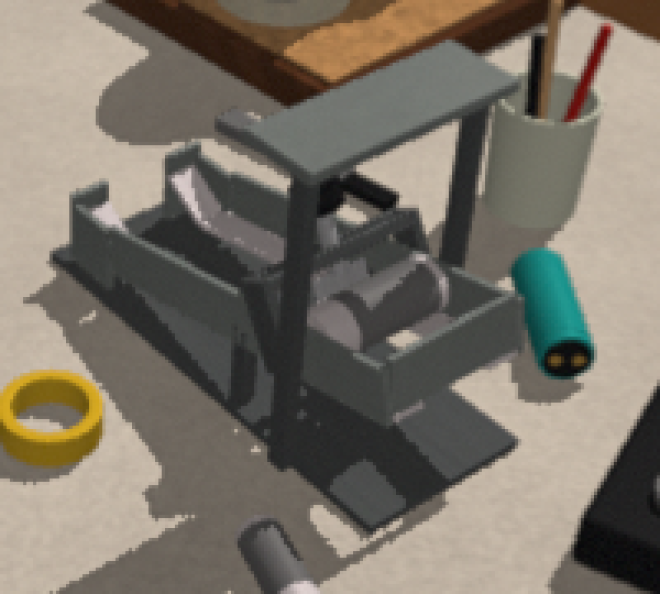

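The crop confirms it: the large grey can lies behind the gate in the chute, at crop (390,300). The small grey can and the turquoise one are both decoys. Next I'll check that all poses are reachable, then move to a pre-grasp pose leaning along the knob's axis and take a wrist view.

```bash
cat >> h.py <<'E'
yaw=np.deg2rad(-3.4); Rd=R.from_euler('z',yaw)
O=np.array([.6764,.1742,0])-Rd.apply([.197,0,0])
def D(p): return O+Rd.apply(p)
AX=Rd.apply([-.5,0,np.cos(np.pi/6)]); KN=D([.149,0,.151])
def q(y,z):
    y=np.array(y,float);z=np.array(z,float);M=np.c_[np.cross(y,z),y,z]
    a=R.from_matrix(M).as_quat(); return np.roll(a,1)
QK=q(Rd.apply([0,-1,0]),-AX)
QP=[q(Rd.apply([s,0,0]),[0,0,-1]) for s in(1,-1)]
SEAT=np.array([.5104,-.1459,.060])
def st(): 
    s=env.get_state(); print("t",round(s["time"],2),"tcp",np.round(s["tcp_pos"],4),"F",np.round(s["force"],1),"open",round(s["opening"],4),"gf",np.round(s["gripper_force"],1)); return s
E
python3 - <<'E'
from h import *
ik=kin.inverse_kinematics
print(KN,O)
for d in(.054,.109,.18): print(d,np.round(ik(KN+AX*d,QK),2) if ik(KN+AX*d,QK) is not None else None)
for Q in QP:
    for p in (D([0,0,.05]),D([0,0,.16]),SEAT,SEAT+[0,0,.1]):
        r=ik(p+[0,0,.054],Q); print(None if r is None else np.round(r,2))
# front-stop profile
w=np.load("top.npz")["w"]; s=np.load("scene.npz")["w"]
for W in(w,s):
    P=Rd.inv().apply((W.reshape(-1,3)-O)[~np.isnan(W).any(-1).ravel()])
    for yy in(-.05,-.03,0,.03,.05):
        m=(abs(P[:,1]-yy)<.006)&(P[:,0]>-.08)&(P[:,0]<.03)&(P[:,2]>-.01)&(P[:,2]<.12); a=P[m]; a=a[a[:,0].argsort()]
        print(yy,[tuple(x) for x in np.round(a[::max(1,len(a)//12)][:,[0,2]]*1000).astype(int)])
env.reach(KN+AX*.15,QK)
im,d,W=snap("wrist"); cv2.imwrite("pics/w1.png",im); np.savez("w1.npz",im=im,d=d,w=W); st()
E
```

```text
[0.62848449 0.17704671 0.151     ] [0.47974675 0.18588336 0.        ]
0.054 [-0.71  0.41  0.26  2.08  0.66  0.27 -2.73]
0.109 [-0.24  0.31 -0.33  2.07  0.9   0.5  -2.92]
0.18 [ 0.24  0.26 -0.91  2.05  0.89  0.69 -2.89]
[ 0.23  0.71 -0.93  2.04  0.8   0.81 -1.24]
[ 0.37  0.58 -1.12  1.97  0.62  0.99 -1.11]
[ 0.52  0.55 -0.45  2.02  0.38  0.66 -0.24]
[ 0.57  0.4  -0.5   1.96  0.25  0.85 -0.12]
[ 0.38  0.88 -1.19  2.03  1.01  1.    1.75]
[-1.35  0.64  1.2   2.07 -0.74  0.96 -2.95]
[ 0.01  0.52  0.19  2.05 -0.17  0.59 -2.89]
[-0.71  0.74  1.28  2.03 -0.85  1.04 -2.21]
-0.05 [(np.int64(-80), np.int64(1)), (np.int64(-70), np.int64(-3)), (np.int64(-62), np.int64(-5)), (np.int64(-55), np.int64(10)), (np.int64(-47), np.int64(10)), (np.int64(-42), np.int64(70)), (np.int64(-33), np.int64(49)), (np.int64(-26), np.int64(43)), (np.int64(-16), np.int64(43)), (np.int64(-6), np.int64(57)), (np.int64(3), np.int64(33)), (np.int64(15), np.int64(37)), (np.int64(26), np.int64(65))]
-0.03 [(np.int64(-80), np.int64(7)), (np.int64(-72), np.int64(0)), (np.int64(-64), np.int64(3)), (np.int64(-57), np.int64(9))
[... 2864 characters left out ...]
(-37), np.int64(20)), (np.int64(-32), np.int64(5)), (np.int64(-23), np.int64(39)), (np.int64(-16), np.int64(36)), (np.int64(-8), np.int64(36)), (np.int64(1), np.int64(26)), (np.int64(9), np.int64(4)), (np.int64(20), np.int64(7))]
0.05 [(np.int64(-79), np.int64(0)), (np.int64(-39), np.int64(52)), (np.int64(-36), np.int64(52)), (np.int64(-28), np.int64(42)), (np.int64(-20), np.int64(49)), (np.int64(-12), np.int64(56)), (np.int64(-6), np.int64(56)), (np.int64(2), np.int64(57)), (np.int64(7), np.int64(31)), (np.int64(13), np.int64(47)), (np.int64(19), np.int64(53)), (np.int64(25), np.int64(39)), (np.int64(29), np.int64(35))]
t 3.34 tcp [0.5539 0.1808 0.2809] F [ 0.3 -0.3 -0.1] open 0.0854 gf 0.0
```

View pics/w1.png

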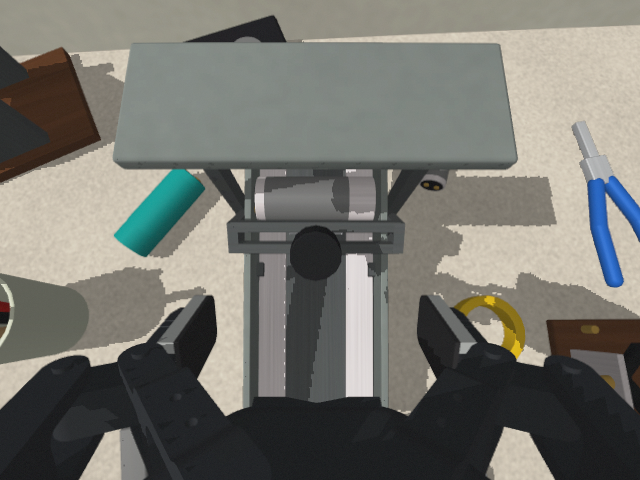

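The wrist view shows the round knob at (316,252) between the open fingers, and the can behind the gate at (315,198). The trough's front stop is open in the middle. I'll measure the knob's face now.

```bash
python3 - <<'E'
from h import *
L=np.load("w1.npz"); w=L["w"];im=L["im"]
g=im.max(2); m=np.zeros((480,640),np.uint8); m[215:290,280:355]=(g[215:290,280:355]<60)
h=(Rd.inv().apply((w-O).reshape(-1,3))).reshape(480,640,3)
ax=np.array([-.5,0,np.cos(np.pi/6)]); rel=h-[.149,0,.151]; a=rel@ax
k=(m>0)&(abs(a)<.03); print(k.sum(),"along: ",np.nanpercentile(a[k],[5,50,95]))
f=k&(a>np.nanpercentile(a[k],50)-.004)
b1=np.array([0,1,0]);b2=np.cross(ax,b1)
P=np.c_[rel[f]@b1,rel[f]@b2]*1000; print(cv2.minEnclosingCircle(P.astype(np.float32)),P.mean(0),b2)
# roof in wrist view
rz=(h[...,2]>.24)&(h[...,2]<.256)&(h[...,0]>.1); print("roof",cv2.minAreaRect((h[rz][:,:2]*1000).astype(np.float32)))
print(np.round(env.get_state()["qpos"],2))
q0=env.get_state()["qpos"]
for d in(.13,.1,.08,.056): print(d,np.round(kin.inverse_kinematics(KN+AX*d,QK),2))
E
```

```text
2233 along:  [0.00273939 0.011402   0.01248508]
((-0.7189473509788513, 0.4386002719402313), 17.034255981445312) [-0.68780291 -0.36450192] [-0.8660254  0.        -0.5      ]
roof ((163.38824462890625, -0.8028793334960938), (126.61746978759766, 170.27137756347656), 0.033204495906829834)
[ 0.09  0.29 -0.73  2.06  0.93  0.63 -2.92]
0.13 [ 0.01  0.31 -0.64  2.06  0.96  0.6  -2.95]
0.1 [-0.37  0.31 -0.18  2.08  0.86  0.45 -2.89]
0.08 [-0.36  0.35 -0.18  2.07  0.92  0.43 -2.94]
0.056 [-0.52  0.39  0.03  2.07  0.87  0.34 -2.91]
```

The knob is within 1 mm of where I predicted. Joint 7 is close to its limit and the camera faces the roof, so I'll check the half-turned grasp, which is equivalent.

```bash
cat >> h.py <<'E'
KN=KN+Rd.apply([0,-.0007,0])
QK2=q(Rd.apply([0,1,0]),-AX)
E
python3 - <<'E'
from h import *
for d in(.15,.11,.056):
    r=kin.inverse_kinematics(KN+AX*d,QK2); print(d,None if r is None else np.round(r,2))
env.reach(KN+AX*.15,QK2); print(np.round(env.get_state()["qpos"],2))
try:
    print(env.movel(KN+AX*.056,velocity=.08,stop_force=15))
except env.PlanningError as e: print("PE",e)
print(np.round(env.get_state()["qpos"],2)); st()
E
```

```text
0.15 [ 0.42  0.44 -1.18  2.04  1.14  0.82  0.09]
0.11 [ 0.25  0.44 -0.94  2.04  1.16  0.72  0.06]
0.056 [ 0.03  0.47 -0.65  2.03  1.22  0.59 -0.  ]
[ 0.42  0.44 -1.18  2.04  1.14  0.82  0.09]
False
[ 0.3   0.61 -1.03  2.02  1.37  0.8  -0.06]
t 7.22 tcp [0.6005 0.1782 0.2   ] F [0.1 0.4 0.2] open 0.0854 gf 0.0
```

```bash
python3 - <<'E'
from h import *
env.grip(.02,f_grip=80); s=st(); p0=np.array(s["tcp_pos"])
np.save("p0.npy",p0)
hit=env.movel(p0+AX*.062,velocity=.04,stop_force=35)
s=st(); print(hit,"travel",(np.array(s["tcp_pos"])-p0)@AX)
env.dwell(1.0)
c=snap("top"); np.savez("top2.npz",im=c[0],w=c[2])
s=st()
h=Rd.inv().apply((c[2]-O).reshape(-1,3)); 
m=(abs(h[:,0])<.03)&(abs(h[:,1])<.055)&(h[:,2]>.05)&(h[:,2]<.08); print("can top pts",m.sum(),np.nanmean(h[m],0))
cv2.imwrite("pics/top2.png",cv2.resize(c[0][130:310,180:360],None,fx=3,fy=3))
E
```

```text
t 7.77 tcp [0.6003 0.1787 0.2001] F [-3.8  0.3  5.3] open 0.0316 gf 78.7
t 9.06 tcp [0.5729 0.1802 0.2477] F [ 7.1  3.3 -6.9] open 0.0313 gf 88.9
True travel 0.054944435223527294
t 10.11 tcp [0.573  0.1802 0.2475] F [ 8.   2.7 -6.4] open 0.0313 gf 88.9
can top pts 99 [ 0.01657406 -0.04089886  0.06959347]
```

View pics/top2.png

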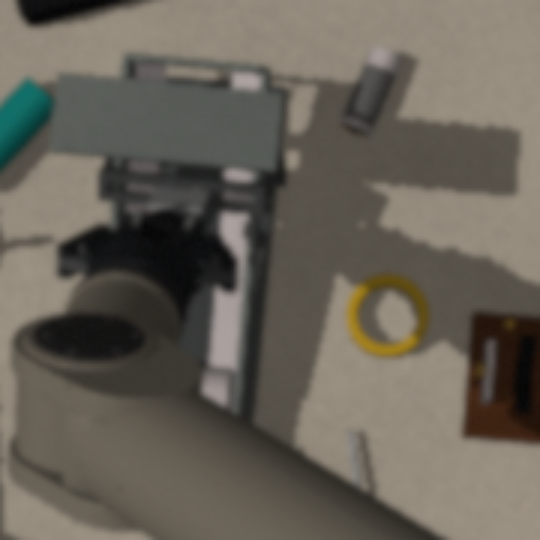

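The gate travelled its full 55 mm, and the can's end shows in the trough at crop (215,385). Now I'll ease the knob home.

```bash
python3 - <<'E'
from h import *
p0=np.load("p0.npy")
hit=env.movel(p0+AX*.004,velocity=.045)
s=st()
hit=env.movel(p0-AX*.006,velocity=.015,stop_force=14)
s=st(); print(hit,"travel",(np.array(s["tcp_pos"])-p0)@AX)
E
```

```text
t 11.4 tcp [0.5984 0.1788 0.2036] F [ 3.1  2.8 -5. ] open 0.0311 gf 89.4
t 11.82 tcp [0.6003 0.1787 0.2001] F [-3.3 -1.9  6.4] open 0.0313 gf 90.7
True travel 2.6497797414504664e-05
```

```bash
python3 - <<'E'
from h import *
p0=np.load("p0.npy")
env.grip(.085); env.movel(p0+AX*.11,velocity=.15)
env.reach(D([-.10,0,.30]),QP[0]); print(np.round(env.get_state()["qpos"],2)); s=st()
im,d,W=snap("wrist"); cv2.imwrite("pics/w2.png",im)
H=Rd.inv().apply((W-O).reshape(-1,3))
m=(abs(H[:,0])<.03)&(abs(H[:,1])<.06)&(H[:,2]>.062)&(H[:,2]<.075); print("top line",m.sum(),np.nanmean(H[m],0) if m.any() else 0, np.nanmin(H[m],0),np.nanmax(H[m],0))
im,d,W=snap("top"); cv2.imwrite("pics/t3.png",im)
H=Rd.inv().apply((W-O).reshape(-1,3))
m=(abs(H[:,0])<.03)&(abs(H[:,1])<.06)&(H[:,2]>.062)&(H[:,2]<.075); print("top line",m.sum(),np.nanmean(H[m],0) if m.any() else 0)
E
```

```text
[ 0.46  0.23 -1.18  2.07  0.25  1.   -0.9 ]
t 14.24 tcp [0.3804 0.1915 0.2996] F [ 0.4 -0.2  0.3] open 0.0851 gf 0.0
top line 4410 [0.00226368 0.00363336 0.06841344] [-0.01539993 -0.05990077  0.06200152] [0.02987859 0.05943236 0.07382056]
top line 553 [ 0.00440479 -0.00013225  0.06867194]
```

View pics/w2.png

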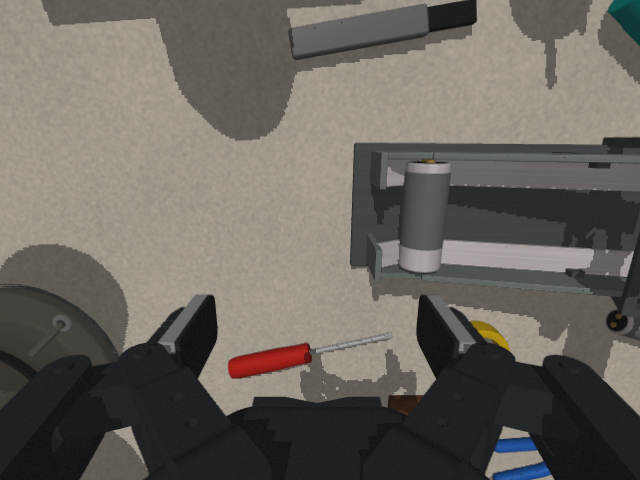

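The can lies in the trough at (425,215), nearly square to it. I'll fit its axis, then grasp it across the middle.

```bash
python3 - <<'E'
from h import *
c=snap("wrist"); H=Rd.inv().apply((c[2]-O).reshape(-1,3))
m=(abs(H[:,0])<.022)&(abs(H[:,1])<.048)&(H[:,2]>.058)&(H[:,2]<.078); P=H[m]
for lo in np.arange(-.045,.045,.015):
    k=P[(P[:,1]>lo)&(P[:,1]<lo+.015)]; print(lo.round(3),len(k),np.round(k[k[:,2]>np.percentile(k[:,2],60)].mean(0),4))
m=(abs(H[:,0])<.015)&(abs(H[:,1])<.07)&(H[:,2]>.064)&(H[:,2]<.075);print(np.percentile(H[m][:,1],[1,5,95,99]))
a=D([.002,0,.17])
for Q in QP:
    for p in(a,a-[0,0,.065]):
        r=kin.inverse_kinematics(p,Q); print(None if r is None else np.round(r,2))
E
```

```text
-0.045 580 [ 0.0021 -0.0373  0.0704]
-0.03 603 [ 0.0022 -0.0223  0.0707]
-0.015 641 [ 0.0021 -0.0075  0.0709]
0.0 664 [0.0023 0.0077 0.0708]
0.015 697 [0.0023 0.0227 0.0708]
0.03 714 [0.0026 0.0373 0.0709]
[-0.05717819 -0.04573624  0.04858261  0.05762879]
[ 0.27  0.59 -0.97  2.    0.63  0.89 -1.11]
[ 0.2   0.69 -0.89  2.03  0.76  0.79 -1.21]
[-1.26  0.66  1.06  2.09 -0.78  0.86 -2.93]
[ 0.46  1.03 -1.37  2.02  1.14  1.18  1.67]
```

```bash
python3 - <<'E'
from h import *
Q=QP[0]
env.grip(.07)
env.reach(D([.001,0,.18]),Q)
print(env.movel(D([.001,0,.102]),velocity=.08,stop_force=12)); st()
env.grip(.02,f_grip=40); s=st(); g=np.array(s["tcp_pos"]); np.save("g.npy",g)
env.movel(g+[0,0,.11],velocity=.1); st()
dz=g[2]-.05
p=SEAT+[0,0,dz]
env.movel(p+[0,0,.1],velocity=.2); st()
print(np.round(env.get_state()["qpos"],2))
im,d,W=snap("scene"); cv2.imwrite("pics/s4.png",im[180:400,150:400])
H=Rd.inv().apply((W-SEAT).reshape(-1,3))
m=(abs(H[:,0])<.03)&(abs(H[:,1])<.08)&(H[:,2]>.085)&(H[:,2]<.125); print("can y",np.percentile(H[m][:,1],[1,5,95,99]),"z",np.percentile(H[m][:,2],[2,98]))
E
```

```text
False
t 16.49 tcp [0.481  0.1861 0.1024] F [ 0.4 -0.2  0.2] open 0.07 gf 0.0
t 16.87 tcp [0.4817 0.1859 0.1027] F [ 1.1 -1.2  5.3] open 0.039 gf 40.2
t 18.12 tcp [0.4814 0.1857 0.212 ] F [ 0.2  0.  -2. ] open 0.0391 gf 40.4
t 19.94 tcp [ 0.5104 -0.1447  0.2128] F [ 1.2  0.1 -1.6] open 0.0391 gf 40.4
[ 0.94  0.55 -1.    1.94  0.56  0.97 -0.4 ]
can y [-0.04808514 -0.04744945  0.04756337  0.05161626] z [0.08780909 0.12108789]
```

View pics/s4.png

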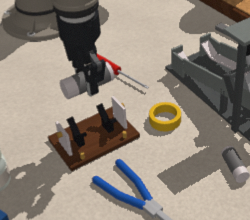

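The can is held level and centred above the cradle, at crop (85,85). I'll lower it with a force stop.

```bash
python3 - <<'E'
from h import *
g=np.load("g.npy"); p=SEAT+[0,0,g[2]-.05]
print(env.movel(p+[0,0,.015],velocity=.1,stop_force=20)); st()
print(env.movel(p-[0,0,.004],velocity=.02,stop_force=5)); s=st()
im,d,W=snap("scene"); cv2.imwrite("pics/s5.png",cv2.resize(im[240:360,180:340],None,fx=4,fy=4))
E
```

```text
False
t 20.99 tcp [ 0.5109 -0.1458  0.1282] F [-0.3  0.4 -1.4] open 0.0392 gf 40.4
True
t 21.72 tcp [ 0.5097 -0.1459  0.1121] F [-0.4  0.1 -0.5] open 0.0389 gf 40.4
```

View pics/s5.png

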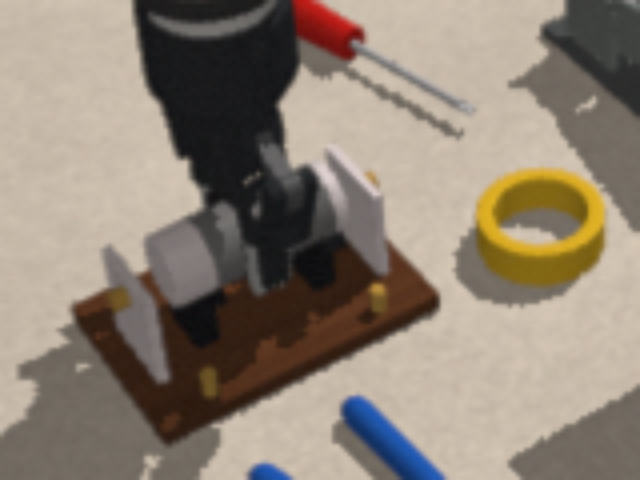

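The can sits in both vees between the end plates, at crop (245,230), and contact came at the seat height. I'll release it gently, retreat and check.

```bash
python3 - <<'E'
from h import *
env.grip(.07); env.dwell(.2)
p=np.array(env.get_state()["tcp_pos"]); env.movel(p+[0,0,.15],velocity=.12)
env.movel(p+[-.1,-.15,.2],velocity=.2); st()
for n in("scene","top"):
    im,d,W=snap(n); H=Rd.inv().apply((W-SEAT).reshape(-1,3))
    m=(abs(H[:,0])<.025)&(abs(H[:,1])<.056)&(H[:,2]>.012)&(H[:,2]<.03); P=H[m]; 
    print(n,m.sum(),P.mean(0).round(4),P[:,2].max().round(4),np.percentile(P[:,1],[2,98]).round(4),np.polyfit(P[:,1],P[:,0],1).round(4))
    if n=="scene": cv2.imwrite("pics/s6.png",im)
    else:
        h=Rd.inv().apply((W-O).reshape(-1,3)); rel=h-[.149,0,.151]; a=rel@np.array([-.5,0,np.cos(np.pi/6)])
        k=(im.max(2).ravel()<60)&(np.linalg.norm(rel,axis=1)<.02); print("knob face along",np.nanpercentile(a[k],[50,95]))
E
```

```text
t 24.86 tcp [ 0.4099 -0.295   0.3118] F [-1.   0.5 -0.6] open 0.0701 gf 0.0
scene 484 [ 0.0031 -0.0008  0.0167] 0.0215 [-0.0482  0.0476] [0.0061 0.0031]
top 508 [-0.      0.0022  0.0187] 0.0297 [-0.0465  0.0499] [-0.002 -0.   ]
knob face along [0.01090183 0.01469946]
```

View pics/s6.png

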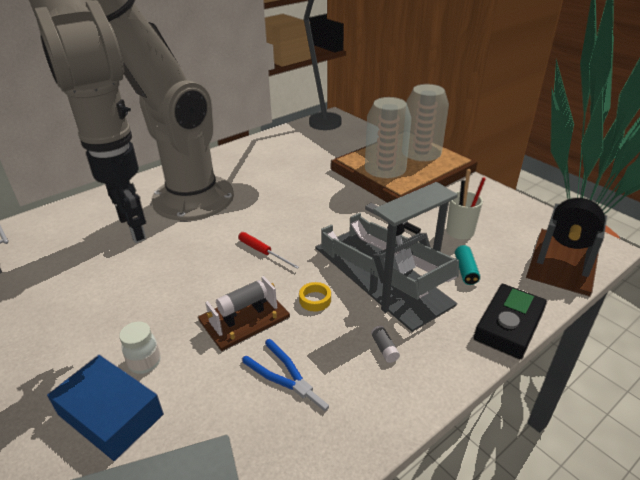

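The can is seated in the cradle at (245,297), the gate is home, nothing else has moved and the arm is clear.

```bash
python3 -c "
from h import *
print(job.job_done())"
```

```text
the job is handed in; nothing more can be done
None
```

The gate was pulled to its stop, held for a second and eased home, and the capacitor now rests in both vees of the cradle; I handed the job in at about 25 s with the arm touching nothing, and no verdict was returned.

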